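# Take the finishing pile apart into its trays

### The arm

A 6-joint arm with a two-finger parallel gripper is mounted at the origin on a cart in front of the work surface, level with it; the furniture and walls round the work are solid. World frame = base frame: x ahead of the robot, y to its left, z up, the work surface at z = 0. Lengths are in m, angles in rad, forces in N, time in s.
With the tool pointing down it reaches from about 0.3 to 0.875 m from the base axis. Payload 6.4 kg.
Tool frame: the origin (TCP) lies at the centre of the arm's flange, where the gripper is bolted on; the fingertips stand 166 mm ahead of it and the grasp point (between the pads) lies 147 mm ahead of it (tcp_to_grasp is the distance from the TCP to the grasp point, in m); z points along the fingers, y is the line along which they close (so a half turn about z gives the same grasp; the last joint's range is limited). The gripper opens to 88 mm and grips with 3 to 60 N. Pads are 18 mm wide; open, the fingers measure 123 mm over their backs; the gripper's body (75 mm by 187 mm) begins 45 mm behind the grasp point.
Start: joints at [-1.532, 0.181, 1.607, -0, 1.354, -0.206], TCP at [0.139, -0.558, 0.405] pointing down, gripper open.
Joint ranges: [-2.99, 2.99], [-0.89, 2.07], [0.3, 2.58], [-1.14, 4.28], [0, 2.63], [-3.12, 3.12]. Speed limits (rad/s): [2.57, 2.57, 3.01, 3.14, 3.14, 3.14].

### API

Orientations are given as a 3x3 rotation matrix whose columns are the frame's x, y, z axes.
In Python, from cell import * gives the robot as it stands. The module is installed in compiled form; this text tells all that it offers.
- The arm moves only by the shell command python3 -m creep 'ROWS' [OPENING] [FORCE]. ROWS is JSON, a list of rows, each a list of 4 numbers: the shift along the tool's x, y, z in cm, then the turn about the tool's z in rad. A call has 1 to 5 rows; each row shifts and turns the commanded pose from where the row before left it, along the tool's axes as they then stand; what a row does not reach is not made up. A row lasts 1/8 s, in which the tool goes at most 62.5 mm and 10.7 degrees, less where a joint would pass 70% of its speed; a pose out of reach is approached as far as the arm can. A call with a gripper value outside its range is refused whole. OPENING is the finger opening in cm, from 0 to 8.81, set as the call begins (- or left out, the last holds). The fingers move at their own pace and stop on an object; FORCE is the grip in N (left out, the last holds). Time passes only in rows, so rows that do not move let the fingers close. It gives the time, the measured TCP pose, the force, the opening and the grip force at its end, in the units of the state.
- sense(): the state, without advancing time (a new reading comes with each control period).
- camera(name): name is "scene" or "top"; returns the picture (400x640x3 uint8, red, green, blue); there is no depth.
- camera_info(name): a dict with "intrinsics" (3x3 intrinsics, pixels), "rvec" (rotation vector, rad) and "tvec" (3), from world to camera coordinates, as OpenCV has them. Camera axes: x right, y down, z forward; pixel columns grow to the right and rows downward; lengths in m; the calibration is good to about 2 mm. A picture is of the moment at which its call begins. camera_info takes no time and is no camera call.
- job_done(): hands the job in; it is judged then, once.
The state is a dict: "clock": time; "joint_pos": joint angles; "dq": joint speeds; "tau": joint torques, N m; "tool_pos": TCP position; "orientation": TCP orientation; "force": force on the tool from outside, world axes, zero at the start; "torque": the same for the moment, N m; "width": opening from 0.0 (shut) to 1.0 (fully open); "grasp_force": force on a finger pad.
Only numpy, scipy, OpenCV 4.12 (cv2) and the standard library are available. Lean on these libraries where they do the work, as an engineer would, in place of code of your own. Each camera call takes 0.05 s, during which the arm holds its last target. There are 200 camera calls.

### The job

The finishing things have been piled on the bench. Working from the top of the pile down, put each in its own shallow tray: the brown wax block in the small yellow tray, the cream pot in the round white dish, the red blade case in the blue tray and the sanding block in the long green tray. Each must lie flat on the tray floor, inside the rim and lengthwise with its tray; tip nothing over, and do not push the dark rubber heel and the thread spool out of their places.

Things in the scene. Friction and masses are not known exactly. Their poses are not given: they have to be found in the camera images.
- wax_block: Dark brown block of cobbler's wax with grooves across its top, loose, 38 (x) x 60 (y) x 23 (z) mm, about 60 g; at the start on top of the pile (its underside about 94 mm above the bench), resting on the cream pot. The origin is the centre of its underside; z points up.
- cream_pot: Round pot with white body and tan lid (fixed on), loose, 62 mm diameter, 35 mm high, about 70 g; in the pile, second from the top (underside 59 mm above the bench), standing on the red case. The origin is the centre of its underside; z points up. Not the similar pot that stands far back on the red board.
- blade_case: Closed red plastic case for blades, loose, 50 (x) x 84 (y) x 24 (z) mm, about 60 g; in the pile, third from the top (underside 35 mm above the bench), lying crosswise on the sanding block. The origin is the centre of its underside; z points up. Not the similar case on the far right of the red board.
- sanding_block: Cork sanding block with worn brown paper, loose, 60 (x) x 106 (y) x 35 (z) mm, about 90 g; the bottom of the pile, lying on the bench, alone at the left of the trays. Beyond the pile stands a fixed eyelet press, whose lever ends in a ball at world (0.575, 0.015, 0.325) m: do not lift the wrist into it. The origin is the centre of its underside; z points up.
- wax_tray: Small yellow tray for the wax block: inside 56 (x) x 78 (y) mm, outside 64 x 86 mm. Screwed to the bench, does not move. Floor 3 mm and rim 7 mm above the bench, rim wall 4 mm thick, grey felt floor. Origin at its centre, at bench level (z = 0); y runs along its length. It may stand at any of four spots and be turned a little.
- pot_dish: Round white dish for the cream pot: inside diameter 80 mm, outside 88 mm. Screwed to the bench, does not move. Floor 3 mm and rim 7 mm above the bench, rim wall 4 mm thick, grey felt floor. Origin at its centre, at bench level (z = 0). It may stand at any of four spots and be turned a little.
- case_tray: Middle-sized blue tray for the red blade case: inside 68 (x) x 102 (y) mm, outside 76 x 110 mm. Screwed to the bench, does not move. Floor 3 mm and rim 7 mm above the bench, rim wall 4 mm thick, grey felt floor. Origin at its centre, at bench level (z = 0); y runs along its length. It may stand at any of four spots and be turned a little.
- block_tray: Long green tray for the sanding block: inside 76 (x) x 124 (y) mm, outside 84 x 132 mm. Screwed to the bench, does not move. Floor 3 mm and rim 7 mm above the bench, rim wall 4 mm thick, grey felt floor. Origin at its centre, at bench level (z = 0); y runs along its length. It may stand at any of four spots and be turned a little.
- dark_heel: Bystander: dark grey rubber shoe heel, loose, 54 x 55 x 17 mm, on the bench beyond the pile. Origin at the centre of its underside.
- spool: Bystander: standing wooden spool of black thread, loose, 37 mm diameter, 52 mm high, on the bench beyond the pile, to its left. Origin at the centre of its underside.
Things that resemble listed ones, but are neither listed nor needed, are in the scene too. What is shaped like the pot_dish but orange or turquoise is not meant.

How it is judged:
By the outcome, as a careful person would: the job done as asked, in the order asked, and still so for the second after the job is handed in, with the robot touching nothing.
It also fails if it takes over 109 s, if anything falls off the work surface, if the arm or the gripper's body presses on something with over 40 N, if the wrist force passes 120 N, or if a joint passes its speed limit or range.

## Working session

There is one attempt and no reset: what is moved stays moved. The work goes in short steps, Python scripts to look and compute and a shell command to move; the robot and the scene stay as the last step left them, time stands still between calls to the robot, and variables do not carry over. Pictures are saved under pics/ and viewed, at most 14 in all, crops included, and the job is handed in when it is done.

```bash
mkdir -p pics; cat > h.py <<'E'
from cell import *
import numpy as np, cv2
def P(n):
    i=camera_info(n); R=cv2.Rodrigues(np.array(i["rvec"],float))[0]; return np.array(i["intrinsics"],float),R,np.array(i["tvec"],float).ravel()
def ray(n,u,v,z):
    K,R,t=P(n); d=R.T@np.linalg.inv(K)@[u,v,1]; c=-R.T@t; return c+d*(z-c[2])/d[2]
def proj(n,p):
    K,R,t=P(n); q=K@(R@np.array(p,float)+t); return q[:2]/q[2]
def snap(n,f):
    im=cv2.cvtColor(camera(n),cv2.COLOR_RGB2BGR); cv2.imwrite(f"pics/{f}.png",im); return im
E
python3 - <<'E'
from h import *
for n in("scene","top"):
    snap(n,n+"0"); K,R,t=P(n); print(n,K[0,0],-R.T@t,R[2])
s=sense(); print(s["clock"],s["orientation"],s["width"])
E
```

```text
scene 495.1964926274832 [-0.04871199  0.49143055  1.06727285] [ 0.42768391 -0.49382899 -0.75711254]
top 427.9230369546851 [ 0.43618078 -0.13642356  1.18000036] [ 0.05678512 -0.00709027 -0.99836125]
0.1 [[ 9.70174693e-01  2.42406809e-01 -6.08126662e-05]
 [ 2.42406607e-01 -9.70173491e-01  1.56050554e-03]
 [ 3.19278333e-04 -1.52870438e-03 -9.99998781e-01]] 1.0001056270359177
```

View pics/scene0.png

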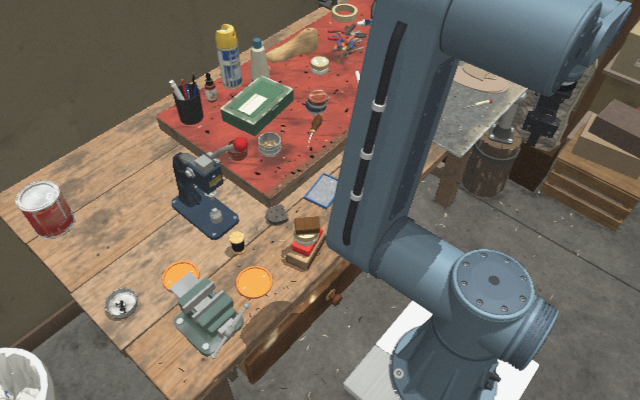

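View pics/top0.png

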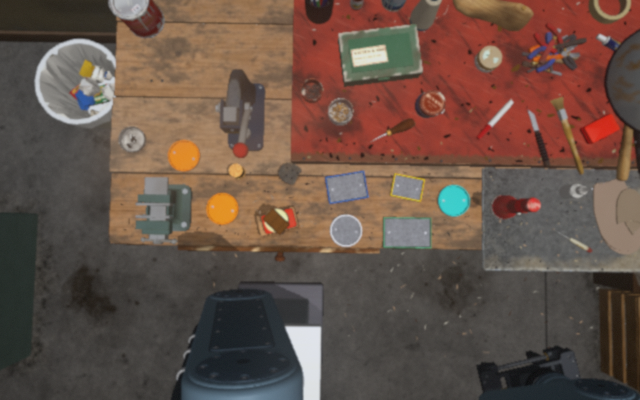

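The top view shows the pile at (275,220) and the blue tray at (347,187). The yellow tray is at (407,187), the white dish at (346,231) and the green tray at (407,233). The orange discs (184,155) and (222,208) and the turquoise one (454,200) are decoys. The case at (600,128) and the pot at (489,58), both on the red board, are look-alikes. The scene view shows the pile at (304,240), with the press lever ball at (240,146).

```bash
python3 - <<'E'
from h import *
t=cv2.imread("pics/top0.png"); s=cv2.imread("pics/scene0.png")
a=cv2.resize(t[150:260,220:440],None,fx=3.6,fy=3.6,interpolation=cv2.INTER_CUBIC)
cv2.imwrite("pics/c_trays.png",a)
b=cv2.resize(t[195:250,245:310],None,fx=6,fy=6,interpolation=cv2.INTER_CUBIC)
c=cv2.resize(s[205:275,270:340],None,fx=330/70,fy=330/70,interpolation=cv2.INTER_CUBIC)
cv2.imwrite("pics/c_pile.png",np.hstack([b,c]) if b.shape[0]==c.shape[0] else 0)
hsv=cv2.cvtColor(t,cv2.COLOR_BGR2HSV)
def rect(name,m,box,z):
    mm=np.zeros_like(m);x0,y0,x1,y1=box;mm[y0:y1,x0:x1]=m[y0:y1,x0:x1]
    pts=cv2.findNonZero(mm)
    h=cv2.convexHull(pts).reshape(-1,2)
    w=np.array([ray("top",u,v,z)[:2]for u,v in h])
    (c,wh,ang)=cv2.minAreaRect((w*1000).astype(np.float32)); 
    th=ang if wh[0]>wh[1] else ang+90
    print(name,len(pts),"c",np.round(c,1),"size",np.round(wh,1),"long axis deg from x",round(th,1))
R=lambda lo,hi:cv2.inRange(hsv,np.array(lo),np.array(hi))
rect("blue",R((105,110,60),(125,255,255)),(320,165,375,208),.007)
rect("yellow",R((20,120,100),(35,255,255)),(385,168,430,205),.007)
rect("green",R((50,60,40),(95,255,255)),(375,210,438,255),.007)
rect("dish",R((0,0,190),(180,60,255)),(325,210,368,252),.007)
rect("red",R((0,170,130),(6,255,255))|R((175,170,130),(180,255,255)),(250,198,304,242),.059)
for p in [(275,220)]: print(ray("top",*p,.1))
print("hsv wax?",hsv[218,274],hsv[214,272],hsv[226,275])
E
```

```text
blue 7 c [ 516.7 -218. ] size [123.9  39.1] long axis deg from x 61.7
yellow 201 c [ 531.2 -391.7] size [89.2 67.7] long axis deg from x 80.2
green 92 c [ 405.9 -391.2] size [128.8  82.7] long axis deg from x 89.6
dish 51 c [ 412.2 -222.9] size [79.  84.2] long axis deg from x 129.9
red 155 c [433.8 -44.1] size [49.5 83.5] long axis deg from x 105.5
[ 0.43498372 -0.03897328  0.1       ]
hsv wax? [ 15 172 107] [ 15 179 114] [ 14 177 114]
```

View pics/c_trays.png

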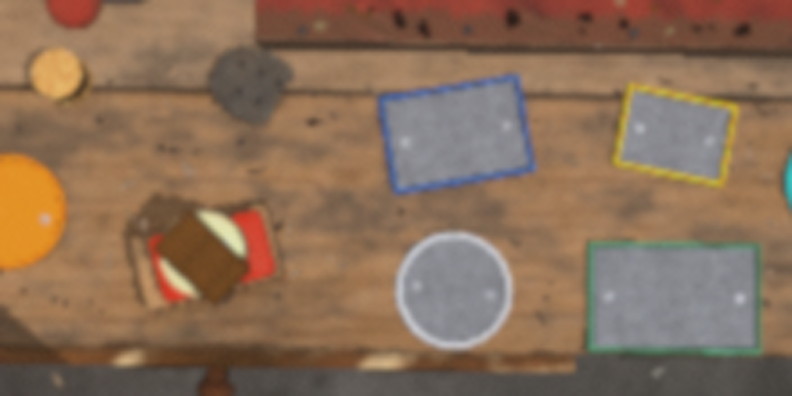

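View pics/c_pile.png

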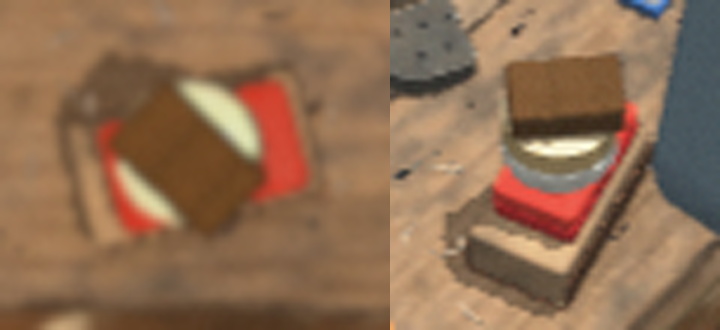

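The crops show the wax on the pale pot lid at crop corners (112,145), (178,80), (265,180) and (210,235). The red case is beneath it, and the cork block runs almost along the case. The blue tray's corners are at (378,96), (517,75), (535,170) and (398,193) in the tray crop, and the plain white dish (grey felt) is at (454,290).

```bash
python3 - <<'E'
from h import *
def q(name,c,s,o,z):
    w=np.array([ray("top",(u+.5)/s-.5+o[0],(v+.5)/s-.5+o[1],z)[:2]*1000 for u,v in c],np.float32)
    c,wh,a=cv2.minAreaRect(w); print(name,np.round(c,1),np.round(wh,1),"long",round(a if wh[0]>wh[1] else a+90,1))
q("wax",[(112,145),(178,80),(265,180),(210,235)],6,(245,195),.117)
q("sand",[(65,125),(285,70),(313,190),(95,240)],6,(245,195),.035)
q("blue",[(378,96),(517,75),(535,170),(398,193)],3.6,(220,150),.007)
q("green",[(588,242),(760,243),(760,352),(588,352)],3.6,(220,150),.007)
q("yellow",[(629,84),(740,104),(725,187),(614,165)],3.6,(220,150),.007)
q("dish",[(396,290),(454,231),(513,290),(454,349)],3.6,(220,150),.007)
# lid ellipse edge: pot center from lid pixels
t=cv2.imread("pics/top0.png");hsv=cv2.cvtColor(t,cv2.COLOR_BGR2HSV)
m=cv2.inRange(hsv,(20,30,150),(45,140,255));mm=np.zeros_like(m);mm[198:242,250:304]=m[198:242,250:304]
w=np.array([ray("top",*p,.094)[:2]*1000 for p in cv2.convexHull(cv2.findNonZero(mm)).reshape(-1,2)],np.float32)
print("pot",cv2.minEnclosingCircle(w))
s=sense();R=s["orientation"];print(np.degrees(np.arctan2(R[1][1],R[0][1])),s["tool_pos"])
E
```

```text
wax [432.1 -44.3] [54.9 38.1] long 45.6
sand [433.4 -35.9] [ 54.8 100.8] long 104.2
blue [ 529.6 -225. ] [ 75.7 108.8] long 100.4
green [ 406.9 -392. ] [ 83.3 131.5] long 90.5
yellow [ 531.  -393.8] [86.4 64.8] long 79.9
dish [ 410.  -224.6] [63.3 63.4] long 135.8
pot ((436.4541931152344, -40.654296875), 29.34747314453125)
-75.97134742521243 [ 0.13937398 -0.55761787  0.40390316]
```

```bash
cat >> h.py <<'E'
def to(x,y,z,heading=None):
    "shift in tool cm and turn rad from the present pose to target (mm, deg heading of closing axis)"
    s=sense();R=np.array(s["orientation"]);d=R.T@(np.array([x,y,z])/1000-s["tool_pos"])*100
    h=np.degrees(np.arctan2(R[1,1],R[0,1])); t=0 if heading is None else -np.radians((heading-h+90)%180-90)
    print("shift cm",np.round(d,2),"len",round(float(np.linalg.norm(d)),2),"turn",round(float(t),3),"q6",round(float(s["joint_pos"][5]),2))
E
python3 -m creep '[[3.41,-3.56,0.62,0],[3.41,-3.56,0.62,0],[3.41,-3.56,0.62,0],[3.41,-3.56,0.62,0],[3.41,-3.56,0.62,0]]' 7
python3 -m creep '[[3.41,-3.56,0.62,0],[3.41,-3.56,0.62,0],[3.41,-3.56,0.62,0],[3.41,-3.56,0.62,0],[3.41,-3.56,0.62,0]]'
python3 -m creep '[[3.41,-3.56,0.62,0],[3.41,-3.56,0.62,0],[0,0,0,-0.18],[0,0,0,-0.18],[0,0,0,-0.18]]'
python3 -c "
from h import *
to(432,-44,268,-44.4)"
```

```text
clock: 0.72
tool_pos: [0.2621, -0.3423, 0.3732]
orientation: [[0.97, 0.242, 0.0], [0.242, -0.97, 0.0], [0.0, -0.0, -1.0]]
force: [1.2, -0.1, 0.3]
width: 0.791
grasp_force: 0.0
clock: 1.35
tool_pos: [0.3843, -0.1282, 0.3425]
orientation: [[0.97, 0.242, 0.0], [0.242, -0.97, -0.0], [0.0, 0.0, -1.0]]
force: [1.3, 0.5, -0.3]
width: 0.79
grasp_force: 0.0
clock: 1.98
tool_pos: [0.4327, -0.0438, 0.3299]
orientation: [[0.703, 0.711, -0.001], [0.711, -0.703, 0.0], [-0.0, -0.001, -1.0]]
force: [0.1, 0.1, -0.6]
width: 0.79
grasp_force: 0.0
shift cm [-0.06 -0.03  6.19] len 6.19 turn -0.004 q6 0.4
```

```bash
python3 -m creep '[[-0.06,0,3,0],[0,0,2,0],[0,0,1.2,0],[0,0,0,0]]'
python3 -m creep '[[0,0,0,0],[0,0,0,0],[0,0,0,0],[0,0,0,0]]' 3 10
python3 -m creep '[[0,0,-1,0],[0,0,-2,0],[0,0,-2.5,0],[0,0,0,0]]'
python3 - <<'E'
from h import *
t=snap("top","t1");s=snap("scene","s1")
b=cv2.resize(t[185:260,240:340],None,fx=4,fy=4);c=cv2.resize(s[180:280,270:340],None,fx=3,fy=3);cv2.imwrite("pics/p1.png",np.hstack([b,c]))
to(531,-393.8,330,-10)
E
```

```text
clock: 2.48
tool_pos: [0.4321, -0.0445, 0.2676]
orientation: [[0.708, 0.707, -0.002], [0.707, -0.708, 0.001], [-0.001, -0.002, -1.0]]
force: [-0.6, 0.8, 0.4]
width: 0.798
grasp_force: 0.0
clock: 2.98
tool_pos: [0.4325, -0.0447, 0.2687]
orientation: [[0.708, 0.707, 0.001], [0.707, -0.708, -0.0], [0.0, 0.0, -1.0]]
force: [-0.4, 1.0, 2.0]
width: 0.435
grasp_force: 9.9
clock: 3.48
tool_pos: [0.4332, -0.0449, 0.3254]
orientation: [[0.708, 0.707, 0.004], [0.707, -0.708, -0.002], [0.002, 0.004, -1.0]]
force: [0.6, 0.9, -1.3]
width: 0.432
grasp_force: 9.9
shift cm [-17.69  31.68  -0.68] len 36.29 turn -0.611 q6 0.41
```

View pics/p1.png

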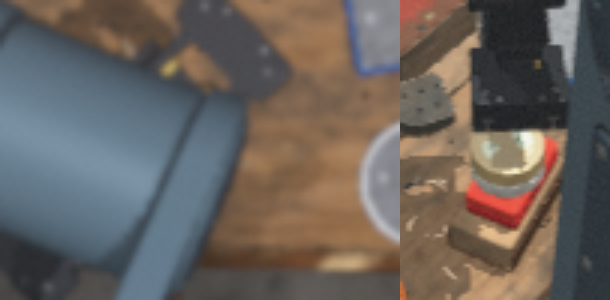

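The scene view shows the pot, case and block undisturbed. The gripper holds the wax at a 38 mm opening.

```bash
python3 -m creep '[[-2.9,5.3,0,0],[-2.9,5.3,0,0],[-2.9,5.3,0,0],[-2.9,5.3,0,0],[-2.9,5.3,0,0]]'
python3 -m creep '[[-2.9,5.2,0,0],[0,0,2,-0.153],[0,0,2,-0.153],[0,0,2,-0.153],[0,0,2,-0.153]]'
python3 -m creep '[[0,0,0,0]]'
python3 -c "
from h import *
to(531,-393.8,178,-10)"
```

```text
clock: 4.2
tool_pos: [0.517, -0.3363, 0.3214]
orientation: [[0.708, 0.706, -0.002], [0.706, -0.708, 0.002], [0.0, -0.003, -1.0]]
force: [-0.1, 0.7, 0.1]
width: 0.435
grasp_force: 9.9
clock: 4.82
tool_pos: [0.5327, -0.3915, 0.2405]
orientation: [[0.168, 0.986, -0.002], [0.986, -0.168, 0.002], [0.002, -0.002, -1.0]]
force: [0.5, 0.7, -1.2]
width: 0.431
grasp_force: 9.9
clock: 4.95
tool_pos: [0.5322, -0.3909, 0.2395]
orientation: [[0.175, 0.985, -0.005], [0.985, -0.175, 0.005], [0.004, -0.005, -1.0]]
force: [-0.4, -0.6, -0.8]
width: 0.429
grasp_force: 9.9
shift cm [-0.33 -0.03  6.15] len 6.16 turn -0.001 q6 -0.64
```

```bash
python3 -m creep '[[-0.3,0,2.5,0],[0,0,2,0],[0,0,1,0],[0,0,0.55,0],[0,0,0,0]]'
python3 -m creep '[[0,0,0.1,0],[0,0,0,0]]'
python3 -m creep '[[0,0,0,0],[0,0,0,0],[0,0,0,0]]' 5.5
python3 -m creep '[[0,0,-1,0],[0,0,-4,0],[0,0,-5,0],[0,0,-4,0]]' 8.5
python3 -c "
from h import *
to(432,-44,326,-44)"
```

```text
clock: 5.58
tool_pos: [0.5329, -0.3948, 0.1828]
orientation: [[0.173, 0.985, -0.0], [0.985, -0.173, 0.0], [0.0, -0.0, -1.0]]
force: [0.2, -0.6, -1.0]
width: 0.435
grasp_force: 9.9
clock: 5.82
tool_pos: [0.533, -0.395, 0.1825]
orientation: [[0.173, 0.985, 0.001], [0.985, -0.173, -0.001], [-0.001, 0.001, -1.0]]
force: [0.5, 0.2, -0.3]
width: 0.431
grasp_force: 9.9
clock: 6.2
tool_pos: [0.5328, -0.3949, 0.182]
orientation: [[0.173, 0.985, 0.0], [0.985, -0.173, -0.0], [-0.0, 0.0, -1.0]]
force: [0.2, -0.2, 0.4]
width: 0.626
grasp_force: 0.0
clock: 6.7
tool_pos: [0.5329, -0.395, 0.3249]
orientation: [[0.173, 0.985, 0.002], [0.985, -0.173, -0.002], [-0.001, 0.002, -1.0]]
force: [-0.2, -0.9, 0.1]
width: 0.964
grasp_force: 0.0
shift cm [ 32.83 -16.02  -0.19] len 36.53 turn 0.594 q6 -0.64
```

```bash
cat >> h.py <<'E'
def mask(im,box,*rng):
    hsv=cv2.cvtColor(im,cv2.COLOR_BGR2HSV);m=sum(cv2.inRange(hsv,a,b) for a,b in rng);o=np.zeros_like(m);x0,y0,x1,y1=box;o[y0:y1,x0:x1]=m[y0:y1,x0:x1];return o
def fit(im,box,z,*rng,cam="top"):
    m=mask(im,box,*rng);k=max(cv2.findContours(m,0,2)[0],key=cv2.contourArea)
    w=np.array([ray(cam,*p,z)[:2]*1000 for p in cv2.convexHull(k).reshape(-1,2)],np.float32);c,wh,a=cv2.minAreaRect(w)
    print("rect",np.round(c,1),np.round(wh,1),"long",round(a if wh[0]>wh[1] else a+90,1),"circle",cv2.minEnclosingCircle(w))
E
python3 - <<'E'
from h import *
t=snap("top","t2")
fit(t,(250,198,304,242),.094,((18,30,130),(45,150,255)))
fit(t,(250,198,304,242),.059,((0,170,130),(6,255,255)),((175,170,130),(180,255,255)))
b=cv2.resize(t[165:255,235:445],None,fx=3.8,fy=3.8,interpolation=cv2.INTER_CUBIC);cv2.imwrite("pics/p2.png",b)
E
```

```text
rect [435. -41.] [55.7 50.6] long 1.1 circle ((435.0199890136719, -41.076663970947266), 28.79633903503418)
rect [441.4 -75. ] [51.6 23.2] long 7.8 circle ((440.72979736328125, -70.4398193359375), 26.39211654663086)
```

View pics/p2.png

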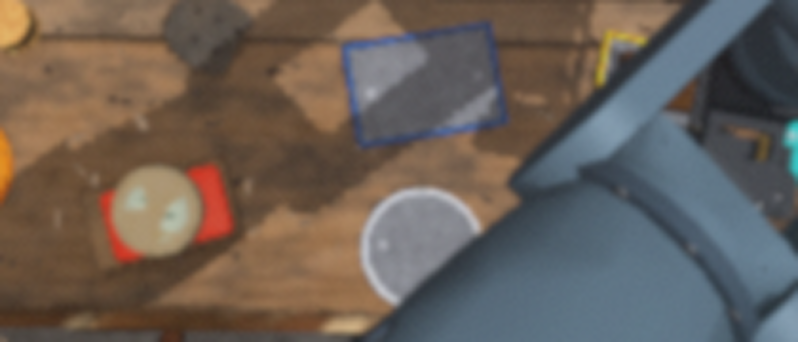

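The crop shows the pot upright on the red case at crop pixel (157,211), with a tan lid. The blue tray and the white dish (421,245) are clear.

```bash
python3 -m creep '[[5.53,-2.62,0,0],[5.53,-2.62,0,0],[5.53,-2.62,0,0],[5.53,-2.62,0,0],[5.53,-2.62,0,0]]' 8.7
python3 -m creep '[[5.53,-2.62,0,0],[0,0,0,0]]'
python3 -c "
from h import *
to(435.5,-41,235)"
```

```text
clock: 7.38
tool_pos: [0.4509, -0.0982, 0.3225]
orientation: [[0.174, 0.985, 0.001], [0.985, -0.174, -0.0], [-0.0, 0.001, -1.0]]
force: [0.5, -0.1, 0.5]
width: 0.987
grasp_force: 0.0
clock: 7.62
tool_pos: [0.4341, -0.0376, 0.3221]
orientation: [[0.168, 0.986, 0.0], [0.986, -0.168, 0.001], [0.001, -0.0, -1.0]]
force: [0.1, -0.6, -0.0]
width: 0.986
grasp_force: 0.0
shift cm [-0.31  0.19  8.71] len 8.72 turn 0.0 q6 -0.19
```

```bash
python3 -m creep '[[-0.3,0.2,3,0],[0,0,3,0],[0,0,1.7,0],[0,0,1.0,0],[0,0,0,0]]'
python3 -c "
from h import *
to(435.5,-41,235)"
```

```text
clock: 8.25
tool_pos: [0.437, -0.0447, 0.2346]
orientation: [[0.174, 0.985, -0.001], [0.985, -0.174, 0.0], [0.0, -0.001, -1.0]]
force: [0.6, 0.4, -0.2]
width: 0.983
grasp_force: 0.0
shift cm [ 0.34 -0.21 -0.04] len 0.4 turn 0.0 q6 -0.2
```

```bash
for i in 1 2; do python3 -m creep '[[0,0,0,0]]' >/dev/null; python3 -c "
from h import *
to(435.5,-41,235)"; done
```

```text
shift cm [ 0.32 -0.25  0.06] len 0.41 turn 0.0 q6 -0.2
shift cm [ 0.3  -0.23  0.06] len 0.38 turn 0.0 q6 -0.2
```

```bash
python3 -m creep '[[0.3,-0.2,0,0],[0,0,0,0],[0,0,0,0]]'
python3 -m creep '[[0,0,0,0],[0,0,0,0],[0,0,0,0],[0,0,0,0]]' 5 10
python3 -m creep '[[0,0,-1,0],[0,0,-2,0],[0,0,-2.5,0],[0,0,0,0],[0,0,0,0]]'
python3 -c "
from h import *
to(410,-224,290)"
```

```text
clock: 8.88
tool_pos: [0.4354, -0.0407, 0.2349]
orientation: [[0.173, 0.985, 0.0], [0.985, -0.173, -0.0], [-0.0, 0.0, -1.0]]
force: [-0.1, 0.6, -0.4]
width: 0.99
grasp_force: 0.0
clock: 9.38
tool_pos: [0.4354, -0.0409, 0.2348]
orientation: [[0.173, 0.985, -0.0], [0.985, -0.173, 0.0], [0.0, -0.0, -1.0]]
force: [0.5, 0.3, 0.1]
width: 0.697
grasp_force: 10.0
clock: 10.0
tool_pos: [0.4351, -0.0408, 0.2894]
orientation: [[0.173, 0.985, -0.0], [0.985, -0.173, 0.0], [0.0, -0.0, -1.0]]
force: [-0.3, 0.2, -0.6]
width: 0.692
grasp_force: 10.0
shift cm [-18.48   0.7   -0.06] len 18.5 turn 0.0 q6 -0.19
```

```bash
python3 -m creep '[[-4.62,0.2,0,0],[-4.62,0.2,0,0],[-4.62,0.2,0,0],[-4.62,0.2,0,0],[0,0,5,0]]'
python3 -m creep '[[0,0,3,0],[0,0,0,0],[0,0,0,0]]'
python3 -c "
from h import *
to(411,-224,179)"
```

```text
clock: 10.62
tool_pos: [0.4124, -0.2286, 0.2416]
orientation: [[0.177, 0.984, 0.006], [0.984, -0.177, -0.006], [-0.005, 0.007, -1.0]]
force: [0.4, -0.4, -1.3]
width: 0.694
grasp_force: 10.0
clock: 11.0
tool_pos: [0.4115, -0.2243, 0.2102]
orientation: [[0.173, 0.985, 0.0], [0.985, -0.173, 0.0], [0.0, 0.0, -1.0]]
force: [0.1, -0.2, 0.1]
width: 0.69
grasp_force: 10.0
shift cm [ 0.02 -0.06  3.12] len 3.12 turn 0.0 q6 -0.58
```

```bash
python3 -m creep '[[0,0,1.5,0],[0,0,1,0],[0,0,0.6,0],[0,0,0,0],[0,0,0,0]]'
python3 -m creep '[[0,0,0,0],[0,0,0,0],[0,0,0,0]]' 8.5
python3 -m creep '[[0,0,-1,0],[0,0,-3,0],[0,0,-5,0],[0,0,-3,0],[0,0,0,0]]'
python3 -m creep '[[-6,1,0,0],[-6,1,0,0],[0,0,0,0]]'
python3 - <<'E'
from h import *
t=snap("top","t3")
fit(t,(250,198,304,242),.059,((0,150,110),(8,255,255)),((172,150,110),(180,255,255)))
b=cv2.resize(t[165:255,235:445],None,fx=3.8,fy=3.8,interpolation=cv2.INTER_CUBIC);cv2.imwrite("pics/p3.png",b)
to(433,-41,290,15)
E
```

```text
clock: 11.62
tool_pos: [0.4114, -0.2243, 0.1789]
orientation: [[0.173, 0.985, 0.0], [0.985, -0.173, -0.0], [-0.0, 0.0, -1.0]]
force: [0.3, -0.3, -0.1]
width: 0.692
grasp_force: 10.0
clock: 12.0
tool_pos: [0.4114, -0.2243, 0.179]
orientation: [[0.173, 0.985, 0.0], [0.985, -0.173, -0.0], [-0.0, 0.0, -1.0]]
force: [0.3, -0.6, 0.9]
width: 0.967
grasp_force: 0.0
clock: 12.62
tool_pos: [0.4122, -0.2249, 0.302]
orientation: [[0.173, 0.985, 0.005], [0.985, -0.173, -0.004], [-0.004, 0.005, -1.0]]
force: [0.4, -0.3, -0.4]
width: 0.964
grasp_force: 0.0
clock: 13.0
tool_pos: [0.4095, -0.3491, 0.2978]
orientation: [[0.177, 0.984, -0.0], [0.984, -0.177, -0.0], [-0.0, -0.0, -1.0]]
force: [-0.1, 0.7, 0.3]
width: 0.965
grasp_force: 0.0
rect [434.5 -44.2] [54.9 86.8] long 105.8 circle ((434.59649658203125, -44.30195999145508), 46.939205169677734)
shift cm [30.53 -3.07  0.8 ] len 30.7 turn -0.439 q6 -0.75
```

View pics/p3.png

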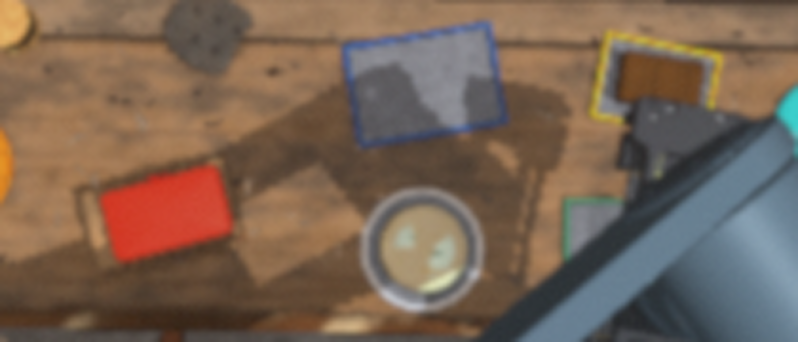

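The crop shows the pot standing centred in the white dish at (421,248) and the wax lying aligned in the yellow tray at (660,77). The red case is uncovered at (166,213).

```bash
python3 -m creep '[[6.05,-0.57,0.8,0],[6.05,-0.57,0.8,0],[6.05,-0.57,0.8,0],[6.05,-0.57,0.8,0],[6.05,-0.57,0.8,0]]' 7.5
python3 -m creep '[[0,0,0,-0.15],[0,0,0,-0.15],[0,0,0,-0.15],[0,0,0,0],[0,0,0,0]]'
python3 -c "
from h import *
to(434.5,-44.2,209.5,15.8)"
```

```text
clock: 13.68
tool_pos: [0.4331, -0.0398, 0.2579]
orientation: [[0.172, 0.985, -0.001], [0.985, -0.172, 0.001], [0.001, -0.001, -1.0]]
force: [-0.3, 0.1, 0.6]
width: 0.857
grasp_force: 0.0
clock: 14.3
tool_pos: [0.434, -0.0424, 0.2585]
orientation: [[-0.27, 0.963, -0.001], [0.963, 0.27, 0.0], [0.001, -0.001, -1.0]]
force: [0.1, 0.1, 0.1]
width: 0.85
grasp_force: 0.0
shift cm [-0.19  0.    4.9 ] len 4.9 turn -0.002 q6 -0.64
```

```bash
python3 -m creep '[[-0.2,0,2.5,0],[0,0,1.5,0],[0,0,0.9,0],[0,0,0,0],[0,0,0,0]]'
python3 -m creep '[[0,0,0,0],[0,0,0,0],[0,0,0,0],[0,0,0,0]]' 4 10
python3 -m creep '[[0,0,-1,0],[0,0,-2,0],[0,0,-2.5,0],[0,0,0,0],[0,0,0,0]]'
python3 -c "
from h import *
to(529.6,-225,265,10.4)"
```

```text
clock: 14.92
tool_pos: [0.4353, -0.045, 0.2102]
orientation: [[-0.272, 0.962, 0.001], [0.962, 0.272, -0.0], [-0.0, 0.0, -1.0]]
force: [-0.2, -0.5, -1.0]
width: 0.847
grasp_force: 0.0
clock: 15.42
tool_pos: [0.4352, -0.045, 0.2101]
orientation: [[-0.273, 0.962, 0.0], [0.962, 0.273, -0.0], [-0.0, 0.0, -1.0]]
force: [-0.8, 0.5, 2.5]
width: 0.566
grasp_force: 10.0
clock: 16.05
tool_pos: [0.4348, -0.0449, 0.2644]
orientation: [[-0.272, 0.962, -0.0], [0.962, 0.272, 0.0], [0.0, -0.0, -1.0]]
force: [-0.5, 0.2, -1.0]
width: 0.563
grasp_force: 10.0
shift cm [-19.92   4.21  -0.07] len 20.36 turn 0.094 q6 -0.65
```

```bash
python3 -m creep '[[-4.98,1.05,0,0],[-4.98,1.05,0,0],[-4.98,1.05,0,0],[-4.98,1.05,0,0],[0,0,3,0.094]]'
python3 -m creep '[[0,0,2,0],[0,0,0,0],[0,0,0,0]]'
python3 -c "
from h import *
to(529.6,-225,178.5,10.4)"
```

```text
clock: 16.68
tool_pos: [0.5317, -0.2291, 0.2355]
orientation: [[-0.176, 0.984, 0.005], [0.984, 0.176, -0.004], [-0.004, 0.004, -1.0]]
force: [-0.6, 0.7, -0.5]
width: 0.568
grasp_force: 10.0
clock: 17.05
tool_pos: [0.5298, -0.2247, 0.215]
orientation: [[-0.183, 0.983, -0.0], [0.983, 0.183, 0.0], [0.0, -0.0, -1.0]]
force: [0.2, -0.8, -0.5]
width: 0.568
grasp_force: 10.0
shift cm [-0.03 -0.03  3.65] len 3.65 turn 0.002 q6 -0.79
```

```bash
python3 -m creep '[[0,0,2,0],[0,0,1,0],[0,0,0.65,0],[0,0,0,0],[0,0,0,0]]'
python3 -m creep '[[0,0,0,0],[0,0,0,0],[0,0,0,0]]' 6.8
python3 -m creep '[[0,0,-1,0],[0,0,-3,0],[0,0,-4,0],[0,0,0,0]]'
python3 -m creep '[[-6,1,0,0],[-6,1,0,0],[0,0,0,0],[0,0,0,0]]'
python3 - <<'E'
from h import *
t=snap("top","t4")
b=cv2.resize(t[165:255,235:445],None,fx=3.8,fy=3.8,interpolation=cv2.INTER_CUBIC);cv2.imwrite("pics/p4.png",b)
fit(t,(325,170,372,205),.027,((0,150,110),(8,255,255)),((172,150,110),(180,255,255)))
E
```

```text
clock: 17.68
tool_pos: [0.5299, -0.2253, 0.1785]
orientation: [[-0.181, 0.983, 0.0], [0.983, 0.181, -0.0], [-0.0, 0.0, -1.0]]
force: [0.4, -0.5, -0.6]
width: 0.566
grasp_force: 10.0
clock: 18.05
tool_pos: [0.5298, -0.2252, 0.1785]
orientation: [[-0.181, 0.983, 0.0], [0.983, 0.181, -0.0], [-0.0, 0.0, -1.0]]
force: [0.7, 1.0, -0.3]
width: 0.773
grasp_force: 0.0
clock: 18.55
tool_pos: [0.5312, -0.2261, 0.2627]
orientation: [[-0.181, 0.983, 0.006], [0.983, 0.181, -0.004], [-0.005, 0.005, -1.0]]
force: [-0.7, 0.3, 0.2]
width: 0.77
grasp_force: 0.0
clock: 19.05
tool_pos: [0.5705, -0.339, 0.2571]
orientation: [[-0.18, 0.984, -0.002], [0.984, 0.18, 0.002], [0.002, -0.001, -1.0]]
force: [0.1, 1.1, 0.3]
width: 0.774
grasp_force: 0.0
rect [ 529.4 -217.6] [47.  74.2] long 103.5 circle ((529.5602416992188, -218.2752685546875), 41.35620880126953)
```

View pics/p4.png

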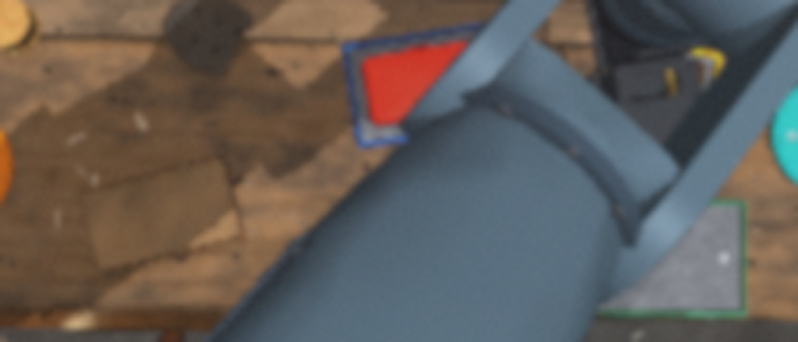

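The crop shows the case in the blue tray with a margin all round on the visible sides. The cork block is uncovered, with corners at about (87,200), (218,158), (240,228) and (104,270).

```bash
python3 - <<'E'
from h import *
w=np.array([ray("top",(u+.5)/3.8-.5+235,(v+.5)/3.8-.5+165,.035)[:2]*1000 for u,v in [(87,200),(218,158),(240,228),(104,270)]],np.float32)
print(cv2.minAreaRect(w),w)
t=cv2.imread("pics/t4.png")
cv2.imwrite("pics/p5.png",cv2.resize(cv2.convertScaleAbs(t[200:245,245:310],alpha=1.6),None,fx=10,fy=10,interpolation=cv2.INTER_CUBIC))
E
```

```text
((432.1689147949219, -38.71147918701172), (51.590023040771484, 99.633056640625), 18.481189727783203) [[441.4966     13.649717 ]
 [472.4251    -77.78201  ]
 [423.4957    -94.135704 ]
 [392.68936     0.6186441]]
```

View pics/p5.png

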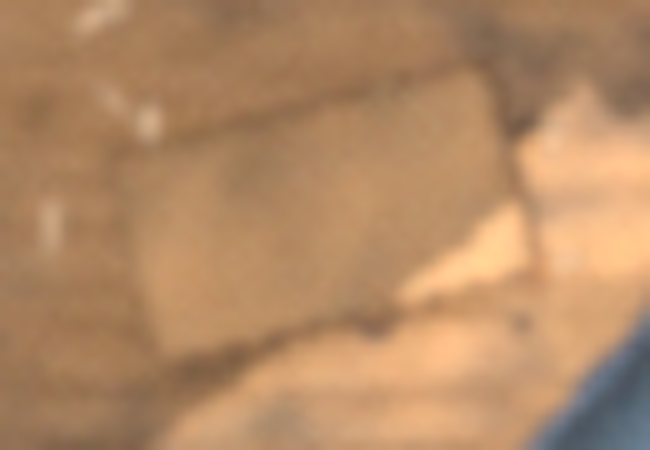

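The brightened crop shows the block's top at corners (115,155), (485,65), (535,265) and (165,360).

```bash
python3 - <<'E'
from h import *
w=np.array([ray("top",(u+.5)/10-.5+245,(v+.5)/10-.5+200,.035)[:2]*1000 for u,v in [(115,155),(485,65),(535,265),(165,360)]],np.float32)
print(cv2.minAreaRect(w))
to(432,-39,250,14.3)
E
```

```text
((433.3340759277344, -38.640724182128906), (56.24944305419922, 101.62693786621094), 15.011524200439453)
shift cm [31.95 -8.2   0.81] len 33.0 turn -0.067 q6 -0.9
```

```bash
python3 -m creep '[[5.33,-1.36,0.1,0],[5.33,-1.36,0.1,0],[5.33,-1.36,0.1,0],[5.33,-1.36,0.1,0],[5.33,-1.36,0.1,0]]' 8.8
python3 -m creep '[[5.3,-1.36,0,0],[0,0,2.5,-0.067],[0,0,0,0],[0,0,0,0]]'
python3 -c "
from h import *
to(433,-38.5,175,14.5)"
```

```text
clock: 19.73
tool_pos: [0.4542, -0.0869, 0.2532]
orientation: [[-0.182, 0.983, -0.0], [0.983, 0.182, 0.0], [0.0, -0.0, -1.0]]
force: [0.2, -0.5, 0.6]
width: 1.002
grasp_force: 0.0
clock: 20.23
tool_pos: [0.4331, -0.04, 0.2289]
orientation: [[-0.246, 0.969, 0.0], [0.969, 0.246, -0.0], [-0.0, 0.0, -1.0]]
force: [-0.9, -0.6, -0.2]
width: 0.999
grasp_force: 0.0
shift cm [0.15 0.02 5.39] len 5.39 turn -0.005 q6 -0.61
```

```bash
python3 -m creep '[[0.15,0,2.5,0],[0,0,2,0],[0,0,0.8,0],[0,0,0,0],[0,0,0,0]]'
python3 -m creep '[[0,0,0,0],[0,0,0,0],[0,0,0,0],[0,0,0,0]]' 5 15
python3 -m creep '[[0,0,-1,0],[0,0,-3,0],[0,0,-3,0],[0,0,0,0],[0,0,0,0]]'
python3 -c "
from h import *
to(406.5,-391.7,245,0)"
```

```text
clock: 20.85
tool_pos: [0.4332, -0.039, 0.1761]
orientation: [[-0.246, 0.969, 0.001], [0.969, 0.246, -0.0], [-0.001, 0.001, -1.0]]
force: [0.0, 0.6, 0.0]
width: 0.999
grasp_force: 0.0
clock: 21.35
tool_pos: [0.4328, -0.0387, 0.1755]
orientation: [[-0.246, 0.969, 0.0], [0.969, 0.246, -0.0], [-0.0, 0.0, -1.0]]
force: [-1.4, 0.3, 2.0]
width: 0.665
grasp_force: 15.0
clock: 21.98
tool_pos: [0.4323, -0.0385, 0.2449]
orientation: [[-0.246, 0.969, -0.0], [0.969, 0.246, 0.0], [0.0, -0.0, -1.0]]
force: [-0.6, -0.0, -0.5]
width: 0.664
grasp_force: 15.0
shift cm [-3.359e+01 -1.121e+01 -2.000e-02] len 35.41 turn 0.249 q6 -0.61
```

```bash
python3 -m creep '[[-5.6,-1.87,0,0],[-5.6,-1.87,0,0],[-5.6,-1.87,0,0],[-5.6,-1.87,0,0],[-5.6,-1.87,0,0]]'
python3 -m creep '[[-5.6,-1.87,0,0],[0,0,1,0.123],[0,0,2,0.123],[0,0,0,0],[0,0,0,0]]'
python3 -c "
from h import *
to(406.5,-391.7,179,0.3)"
```

```text
clock: 22.6
tool_pos: [0.4101, -0.3345, 0.2436]
orientation: [[-0.246, 0.969, -0.002], [0.969, 0.246, 0.002], [0.003, -0.001, -1.0]]
force: [0.8, 0.0, -0.3]
width: 0.663
grasp_force: 15.0
clock: 23.22
tool_pos: [0.4067, -0.3917, 0.2148]
orientation: [[-0.006, 1.0, -0.001], [1.0, 0.006, 0.001], [0.001, -0.001, -1.0]]
force: [0.7, 0.4, -0.7]
width: 0.658
grasp_force: 15.0
shift cm [-0.01 -0.02  3.58] len 3.58 turn 0.0 q6 -0.98
```

```bash
python3 -m creep '[[0,0,2,0],[0,0,1,0],[0,0,0.6,0],[0,0,0,0],[0,0,0,0]]'
python3 -m creep '[[0,0,0,0],[0,0,0,0],[0,0,0,0]]' 8.0
python3 -m creep '[[0,0,-1,0],[0,0,-3,0],[0,0,-5,0],[0,0,-5,0],[0,0,0,0]]'
python3 -c "
from h import *
to(140,-540,320)"
```

```text
clock: 23.85
tool_pos: [0.4069, -0.392, 0.1794]
orientation: [[-0.003, 1.0, 0.0], [1.0, 0.003, -0.0], [-0.0, 0.0, -1.0]]
force: [0.0, 0.2, -1.3]
width: 0.665
grasp_force: 15.0
clock: 24.22
tool_pos: [0.4068, -0.392, 0.1795]
orientation: [[-0.003, 1.0, 0.0], [1.0, 0.003, -0.0], [-0.0, 0.0, -1.0]]
force: [-0.2, 0.2, -0.3]
width: 0.905
grasp_force: 0.0
clock: 24.85
tool_pos: [0.4078, -0.3933, 0.325]
orientation: [[-0.003, 1.0, 0.006], [1.0, 0.003, -0.008], [-0.008, 0.006, -1.0]]
force: [0.2, -0.3, 0.9]
width: 0.911
grasp_force: 0.0
shift cm [-14.58 -26.83   0.47] len 30.54 turn 0.0 q6 -0.98
```

```bash
python3 -m creep '[[-2.9,-5.3,0,0],[-2.9,-5.3,0,0],[-2.9,-5.3,0,0],[-2.9,-5.3,0,0],[-2.9,-5.3,0,0]]'
python3 -m creep '[[0,0,0,0],[0,0,0,0]]'
python3 - <<'E'
from h import *
t=snap("top","t6")
fit(t,(325,170,372,205),.027,((0,150,110),(8,255,255)),((172,150,110),(180,255,255)))
cv2.imwrite("pics/p6.png",cv2.resize(t[150:260,220:440],None,fx=3.6,fy=3.6,interpolation=cv2.INTER_CUBIC))
E
```

```text
clock: 25.48
tool_pos: [0.1404, -0.538, 0.3187]
orientation: [[-0.003, 1.0, 0.0], [1.0, 0.003, 0.001], [0.001, 0.0, -1.0]]
force: [0.0, -1.2, 0.1]
width: 0.91
grasp_force: 0.0
clock: 25.72
tool_pos: [0.1422, -0.5372, 0.3185]
orientation: [[-0.002, 1.0, 0.0], [1.0, 0.002, 0.002], [0.002, 0.0, -1.0]]
force: [0.5, -0.1, -0.7]
width: 0.906
grasp_force: 0.0
rect [ 529.4 -222.2] [48.6 82.5] long 100.4 circle ((528.2296142578125, -222.2875518798828), 44.91744613647461)
```

View pics/p6.png

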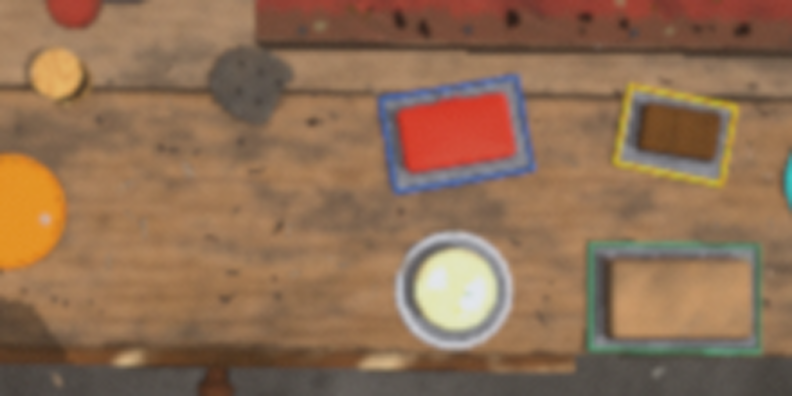

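All four lie in their trays: case (455,133), wax (680,131), pot (455,289) and block (683,299). The heel (250,84) and the spool (58,75) have not moved. I'll check how the block and wax are seated before handing in.

```bash
python3 - <<'E'
from h import *
def q(c,z):
    w=np.array([ray("top",(u+.5)/3.6-.5+220,(v+.5)/3.6-.5+150,z)[:2]*1000 for u,v in c],np.float32);print(cv2.minAreaRect(w))
q([(610,258),(754,258),(755,341),(611,341)],.038)
q([(643,100),(721,111),(716,161),(638,151)],.026)
s=snap("scene","s6");cv2.imwrite("pics/p7.png",cv2.resize(s[140:280,270:410],None,fx=4,fy=4,interpolation=cv2.INTER_CUBIC))
E
```

```text
((406.2455749511719, -391.4460144042969), (61.2545051574707, 106.93174743652344), 0.8690507411956787)
((532.6624755859375, -391.4393615722656), (59.875694274902344, 38.72334289550781), 83.57998657226562)
```

View pics/p7.png

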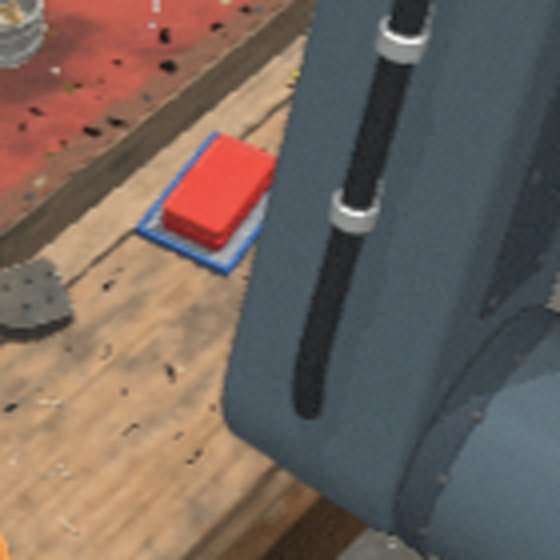

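The scene crop shows the case flat in the blue tray at (218,190); the arm hides the rest. The measured block and wax fit their floor-level sizes (61x107 and 60x39 mm) and are within 3 mm of the tray centres. I'm handing in.

```bash
python3 -c "
from cell import *
print(job_done())"
```

```text
the job is handed in; nothing more can be done
None
```

I moved the wax block, cream pot, blade case and sanding block, in that order, each into its own tray and lengthwise with it, and handed the job in at about 26 s; the last pictures show all four inside the rims and the heel and spool unmoved, though I saw only the case from the side, so the others lying flat is judged from the top view.

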